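# Snap the burr guard onto the sample grinder

### The job

The little sample grinder stands with its burrs exposed. Pick up the orange guard, set it square over the grinder's metal collar and press it straight down until both clip arms have snapped in and the guard sits fully home on the rim, then let go. Press firmly but gently: feel for the click and do not force it or ram the grinder down onto its stops, and leave the red tin, the bean jar and the dosing cup where they stand.

Things in the scene. Friction and masses are not known exactly. Their poses are not given: they have to be found in the camera images.
- guard: Orange plastic burr guard, loose, 84-168 g, standing on its two clip arms, 54 mm high. Plate 81 (own x) x 58 (y) x 5 mm, underside 19 mm above the feet; on it a grip rib 50 (x) x 14 (y) x 30 mm high. The same after a half turn. Origin: centre, level with the arms' feet; z up.
- guard_seat (a point): Middle of the guard plate's underside, 19 mm above the guard's origin; it rests on the rim when home. From the plate hang a rigid clip arm 26 mm wide at each x end (down to the feet, inner hook 33 mm from the middle, 4 mm above the feet) and a skirt 14 mm deep along each y side.
- foot_plate: The grinder's fixed steel foot plate, 130 (x) x 96 (y) x 10 mm; origin: centre of its underside, on the table; z up. On it four screwed legs, set anew each time, and on these the blue grinder body (124 x 90 mm) on sprung feet: pressed, it sinks about 2 mm per 10 N, to hard stops at 3.5 mm (20 N), and springs back. Over 26 N between guard and grinder does damage.
- rim_centre (a point): Centre line of the collar, at the greatest height its rim can have, 130 mm above the table: the legs put the true rim anywhere from there down to 36 mm lower, which the pose does not show. Aluminium collar 64 (x) x 48 (y) mm outside, 25 mm tall, rounded rim, about 1.2 mm play to the guard, axes as the foot plate's.
- red_tin: Red sample tin with white lid, 68 mm across, 66 mm high, bystander. Origin: centre of its underside.
- bean_jar: Glass bean jar with black lid, 72 mm across, 110 mm high, bystander. Origin: centre of its underside.
- dosing_cup: Open grey dosing cup, 62 mm across, 63 mm high, bystander. Origin: centre of its underside.
- interlock (a joint): Green pin in the middle of the collar, how far it is pushed in (m): 0 free (4 mm above the rim), 0.004 with the guard home; spring 0.5 N. Sprung steel catches stand 4 mm out of the collar's two x faces, 10 mm below the rim: the clips meet them with the guard about 9 mm above home and snap past, all at once, at about 9-17 N.
Things that resemble listed ones, but are neither listed nor needed, are in the scene too. There is more than one size of the guard; the job needs the smaller.

How it is judged:
By the outcome, as a careful person would: the job done as asked, in the order asked, and still so for the second after the job is handed in, with the robot touching nothing.
It also fails if it takes over 48 s, if anything falls off the work surface, if the arm or the gripper's body presses on something with over 40 N, if the wrist force passes 120 N, or if a joint passes its speed limit or range.

### The arm

A 6-joint arm with a two-finger parallel gripper is mounted at the origin on the work surface; the furniture and walls round the work are solid. World frame = base frame: x ahead of the robot, y to its left, z up, the work surface at z = 0. Lengths are in mm, angles in rad, forces in N, time in s.
With the tool pointing down it reaches from about 250 to 850 mm from the base axis. Payload 12.5 kg.
Tool frame: the origin (TCP) lies at the very end of the fingers, on their centre line; the grasp point (between the pads) lies 19 mm behind it; z points along the fingers, y is the line along which they close (so a half turn about z gives the same grasp; the last joint's range is limited). The gripper opens to 93 mm and grips with 3 to 60 N. Pads are 15 mm wide; open, the fingers measure 128 mm over their backs; the gripper's body (75 mm by 188 mm) begins 65 mm behind the grasp point.
Start: joints at [-1.34, 0.351, 1.652, -0, 1.139, -0.085], TCP at [170.836, -522.78, 196.333] pointing down, gripper open.
Joint ranges: [-2.75, 2.75], [-0.79, 2.1], [0.01, 2.65], [-1.57, 4.71], [0.07, 3.14], [-2.87, 2.87]. Speed limits (rad/s): [2.22, 2.22, 2.79, 3.14, 3.14, 3.14].

### API

Orientations are given as a 3x3 rotation matrix whose columns are the frame's x, y, z axes.
In Python, from bench import robot gives the robot as it stands. The module is installed in compiled form; this text tells all that it offers.
- The arm moves only by the tool step_arm, never from a script. Its argument "increments" is one flat list of numbers, 5 for each row, row after row: the shift along the tool's x, y, z in m, then the turn about the tool's z in degrees, then the closure, from 0 (fully open) to 1 (shut). In form: [dx, dy, dz, turn, jaw, dx, dy, dz, turn, jaw, ...]. A call has 1 to 20 rows; each row is the pose to reach, as a shift and turn from the pose commanded when the call began, along the tool's axes at that moment; what a row does not reach only later rows make up. A row lasts 1/12 s, in which the tool goes at most 41.7 mm and 7.16 degrees, less where a joint would pass 70% of its speed; a pose out of reach is approached as far as the arm can. A call with a gripper value outside its range is refused whole. The fingers move at their own pace and stop on an object; "newtons" is the grip in N (left out, the last holds). Time passes only in rows, so rows that repeat a pose let the fingers close. It gives the time, the measured TCP pose, the force, the opening and the grip force at its end, in the units of the state.
- robot.state(): the state, without advancing time (a new reading comes with each control period).
- robot.get_image(name): name is "side" or "top" or "wrist"; returns a dict with "color" (480x640x3 uint8, red, green, blue), "mtx" (3x3 intrinsics, pixels), "R" (3x3) and "t" (3): a world point X has camera coordinates R X + t; the wrist camera has in their place "mount" (4x4, takes a point from camera to tool coordinates, whose origin is the TCP and whose axes are the flange's). Camera axes: x right, y down, z forward; pixel columns grow to the right and rows downward; lengths in mm; the calibration is good to about 2 mm. A picture is of the moment at which its call begins: read the wrist's pose just before it. There is no depth.
- robot.close_job(): hands the job in; it is judged then, once.
The state is a dict: "time": time; "qpos": joint angles; "joint_velocities": joint speeds; "joint_torque": joint torques, N m; "tool_pos": TCP position; "tcp_rot": TCP orientation; "wrist_force": force on the tool from outside, world axes, zero at the start; "moment": the same for the moment, N m; "finger_gap": finger opening in mm; "finger_force": force on a finger pad.
Only numpy, scipy, OpenCV 4.12 (cv2) and the standard library are available. Lean on these libraries where they do the work, as an engineer would, in place of code of your own. Each camera call takes 0.05 s, during which the arm holds its last target. There are 200 camera calls.

## Working session

There is one attempt and no reset: what is moved stays moved. The work goes in short steps, Python scripts to look and compute and a tool call to move; the robot and the scene stay as the last step left them, time stands still between calls to the robot, and variables do not carry over. Pictures are saved under pics/ and viewed, at most 10 in all, crops included, and the job is handed in when it is done.

Besides the shell and the picture viewer there is one more tool, called as name(argument=value, ...) on one line, values as JSON. step_arm: Moves the arm, as the interface text tells. Its arguments: {"type":"object","properties":{"increments":{"type":"array","items":{"type":"number"}},"newtons":{"type":"number"}},"required":["increments"]}

```bash
mkdir -p pics
cat > h.py <<'E'
import numpy as np, cv2, pickle
from bench import robot
def shot(n,f):
    s=robot.state(); im=robot.get_image(n); cv2.imwrite(f'pics/{f}.png',im['color'][:,:,::-1])
    if 'mount' in im:
        T=np.eye(4);T[:3,:3]=np.array(s['tcp_rot']);T[:3,3]=s['tool_pos'];C=np.linalg.inv(T@np.array(im['mount']));im['R']=C[:3,:3];im['t']=C[:3,3]
    pickle.dump({k:np.array(v) for k,v in im.items()},open(f'pics/{f}.pkl','wb')); return im
def load(f): return pickle.load(open(f'pics/{f}.pkl','rb'))
def ray(im,p):
    R=np.array(im['R']);d=R.T@np.linalg.inv(im['mtx'])@np.array([p[0],p[1],1.]);return -R.T@np.array(im['t']).ravel(),d/np.linalg.norm(d)
def plane(im,p,z):
    o,d=ray(im,p);return o+d*(z-o[2])/d[2]
def proj(im,X):
    c=np.array(im['R'])@np.array(X,float)+np.array(im['t']).ravel();q=im['mtx']@c;return q[:2]/q[2]
E
python3 - <<'E'
from h import *
s=robot.state();print({k:np.round(v,3).tolist() for k,v in s.items()})
for n in('top','side','wrist'):
    im=shot(n,n+'0');print(n,(-im['R'].T@im['t']).round(),im['R'][2].round(2) if hasattr(im['R'],'round') else '')
E
```

```text
{'time': 0.0, 'qpos': [-1.34, 0.351, 1.652, -0.0, 1.139, -0.085], 'joint_velocities': [-0.001, 0.001, -0.0, 0.001, 0.001, -0.0], 'joint_torque': [0.001, -49.732, -28.526, 0.07, 0.026, -0.0], 'tool_pos': [170.753, -522.45, 195.81], 'tcp_rot': [[0.951, 0.311, -0.0], [0.311, -0.951, 0.001], [0.0, -0.001, -1.0]], 'wrist_force': [-0.647, -0.657, 0.144], 'moment': [-0.006, -0.031, 0.012], 'finger_force': 0.0, 'finger_gap': 92.746}
top [ 410.  -58. 1332.] [ 0.09  0.01 -1.  ]
side [1036. -462. 1255.] [-0.41  0.31 -0.86]
wrist [ 244. -498.  385.] [-0.26 -0.09 -0.96]
```

View pics/top0.png

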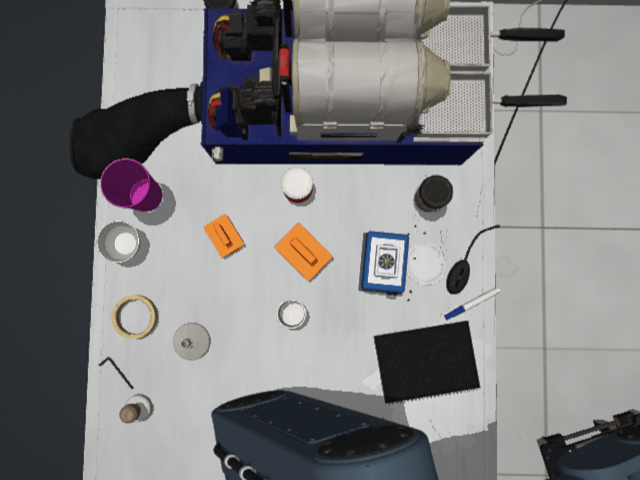

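View pics/side0.png

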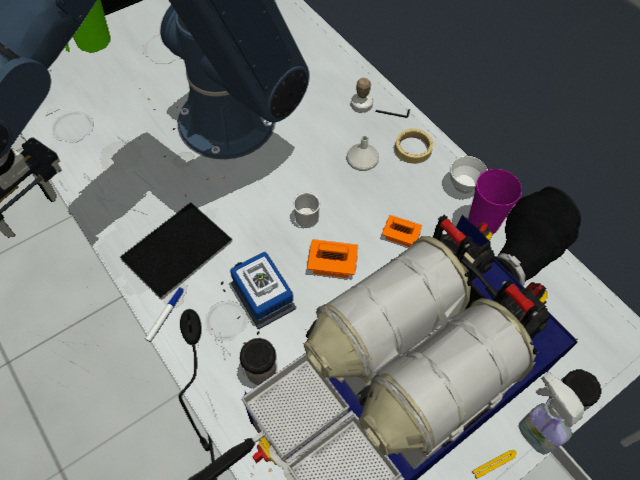

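The top view shows two orange guards, at (224,236) and (304,251), and the grinder at (386,262). The side view has the same guards at (402,230) and (332,257), and the grinder at (262,282). The candidates for the guard are these two, so I'll measure both.

```bash
cat >> h.py <<'E'
def orange(im):
    hsv=cv2.cvtColor(np.array(im['color']),cv2.COLOR_RGB2HSV);return cv2.inRange(hsv,(5,150,120),(20,255,255))
def blobs(m,a=100):
    c,_=cv2.findContours(m,cv2.RETR_EXTERNAL,cv2.CHAIN_APPROX_NONE);return [k for k in c if cv2.contourArea(k)>a]
def rect(im,c,z):
    P=np.array([plane(im,p[0],z)[:2] for p in c],np.float32);r=cv2.minAreaRect(P);return np.round(r[0],1),np.round(r[1],1),round(r[2],1)
E
python3 - <<'E'
from h import *
t=load('top0');s=load('side0')
for n,im in(('top',t),('side',s)):
    print(n)
    m=orange(im)
    for c in blobs(m): print('or',c.reshape(-1,2).mean(0).round(),rect(im,c,24))
    hsv=cv2.cvtColor(im['color'],cv2.COLOR_RGB2HSV);b=cv2.inRange(hsv,(100,150,80),(118,255,255))
    for c in blobs(b,300):
        print('bl',c.reshape(-1,2).mean(0).round(),rect(im,c,90))
print('robotbase dist check',proj(t,[0,0,0]))
a=cv2.resize(t['color'][190:310,180:440],None,fx=3,fy=3,interpolation=cv2.INTER_CUBIC)
b=cv2.resize(s['color'][200:340,210:440],None,fx=3,fy=3,interpolation=cv2.INTER_CUBIC)
cv2.imwrite('pics/crop.png',np.vstack([a[:180*2,:690],b])[:600*2:1,:,::-1][:780])
cv2.imwrite('pics/crop.png',cv2.resize(np.vstack([a[:,:690],b])[:,:,::-1],None,fx=.75,fy=.75))
E
```

```text
top
or [303. 252.] (array([506.7, -27.2]), array([105.8,  74.3]), 46.0)
or [224. 236.] (array([538.9, 148.8]), array([80.7, 57.1]), 32.8)
bl [385. 262.] (array([ 483.2, -198.6]), array([ 85.8, 119.3]), 85.5)
bl [258. 134.] (array([745.2,  83.8]), array([ 73.9, 194.6]), 13.3)
bl [234.  70.] (array([874.3, 116.4]), array([160.5, 137.4]), 0.7)
side
or [332. 258.] (array([506.1, -26.3]), array([108.2,  87.6]), 46.7)
or [401. 231.] (array([540.3, 148.7]), array([81.5, 64.4]), 32.8)
bl [261. 283.] (array([ 493.6, -205.2]), array([ 85.8, 120.1]), 85.3)
robotbase dist check [286.76424171 486.08316801]
```

View pics/crop.png

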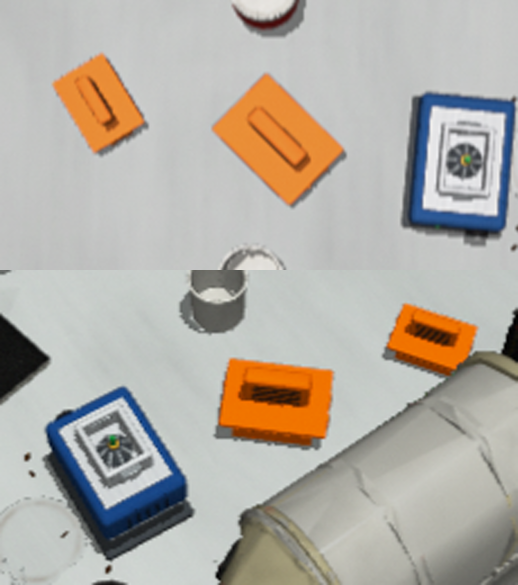

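The smaller guard is the one at top (224,236). It measures 80.7 x 57.1 mm against 81 x 58, while the other is 106 x 74. In the crop it stands upright with its rib along the long side. The grinder's green pin shows in both views. On the way I'll stop over the grinder for a wrist picture.

step_arm(increments=[0.372,-0.223,-0.034,-15,0,0.372,-0.223,-0.034,-15,0,0.372,-0.223,-0.034,-15,0,0.372,-0.223,-0.034,-15,0,0.372,-0.223,-0.034,-15,0,0.372,-0.223,-0.034,-15,0,0.372,-0.223,-0.034,-15,0,0.372,-0.223,-0.034,-15,0,0.372,-0.223,-0.034,-15,0,0.372,-0.223,-0.034,-15,0,0.372,-0.223,-0.034,-15,0,0.372,-0.223,-0.034,-15,0,0.372,-0.223,-0.034,-15,0,0.372,-0.223,-0.034,-15,0,0.372,-0.223,-0.034,-15,0,0.372,-0.223,-0.034,-15,0,0.372,-0.223,-0.034,-15,0])

```text
time: 1.57
tool_pos: [454.7, -196.0, 230.3]
tcp_rot: [[0.839, 0.545, -0.0], [0.545, -0.839, 0.0], [-0.0, -0.0, -1.0]]
wrist_force: [0.4, -0.8, -0.2]
finger_gap: 93.0
finger_force: 0.0
```

Run:
```python
from h import *
im=shot('wrist','w1');s=robot.state();print(s['time'],np.round(s['tool_pos'],1),np.abs(s['joint_velocities']).max())
```

```text
1.6167 [ 454.8 -195.9  230.4] 0.004725492140839721
```

View pics/w1.png

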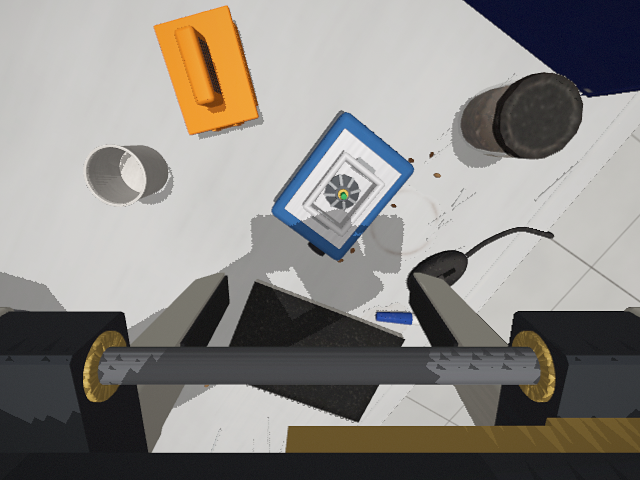

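The wrist view shows the grinder whole at (343,187), with its collar ring and the green pin at (344,196). I'll triangulate the pin across the three views.

Run:
```python
from h import *
V=[(n,load(n)) for n in('top0','side0','w1')]
A=np.zeros((3,3));b=np.zeros(3);rs=[]
win={'top0':(386,262),'side0':(262,275),'w1':(344,190)}
for n,im in V:
    hsv=cv2.cvtColor(im['color'],cv2.COLOR_RGB2HSV);m=cv2.inRange(hsv,(45,90,60),(85,255,255))
    w=win[n];k=np.zeros_like(m);cv2.circle(k,w,30,255,-1);ys,xs=np.nonzero(m&k);p=(xs.mean(),ys.mean());print(n,len(xs),np.round(p,1))
    o,d=ray(im,p);rs.append((n,o,d))
def tri(R):
    A=sum(np.eye(3)-np.outer(d,d) for _,o,d in R);b=sum((np.eye(3)-np.outer(d,d))@o for _,o,d in R);return np.linalg.solve(A,b)
print('all',tri(rs),[np.round(tri([rs[i],rs[j]]),1) for i,j in((0,1),(0,2),(1,2))])
im=V[2][1];
hsv=cv2.cvtColor(im['color'],cv2.COLOR_RGB2HSV)
bm=cv2.inRange(hsv,(98,130,60),(118,255,255))
for c in blobs(bm,2000):
  print('body',c.reshape(-1,2).mean(0),[rect(im,c,z) for z in (70,80,90)])
# gradient orientation / inner contours of dark collar lines
for n,im in V[::2]:
  hsv=cv2.cvtColor(im['color'],cv2.COLOR_RGB2HSV);bm=cv2.inRange(hsv,(98,130,60),(118,255,255))
  c,h=cv2.findContours(bm,cv2.RETR_CCOMP,cv2.CHAIN_APPROX_NONE)
  for i,k in enumerate(c):
    if h[0][i][3]>=0 and cv2.contourArea(k)>300: print(n,'white',k.reshape(-1,2).mean(0).round(1),[rect(im,k,z) for z in(70,80,90,100)])
w=V[2][1]['color'][90:270,260:430];cv2.imwrite('pics/w1c.png',cv2.resize(w,None,fx=3.3,fy=3.3,interpolation=cv2.INTER_CUBIC)[:,:,::-1])
for c in blobs(orange(V[2][1]),500):print('or',rect(V[2][1],c,24))
```

```text
top0 5 [387.6 260.2]
side0 9 [259.7 275.4]
w1 37 [343.3 195.5]
all [ 485.5522391  -202.02580628  103.28615058] [array([ 485.8, -202.1,  103.5]), array([ 485.4, -201.9,  105.9]), array([ 485.3, -201.8,  102.7])]
body [341.13293051 186.41389728] [(array([ 484.9, -201.9]), array([ 89.9, 124.2]), 85.4), (array([ 485.8, -200.5]), array([ 87.3, 120.7]), 85.4), (array([ 486.8, -199.1]), array([ 84.7, 117.1]), 85.4)]
top0 white [385.8 261.3] [(array([ 485.6, -202.5]), array([ 77.6, 103.8]), 85.3), (array([ 485. , -201.4]), array([ 77. , 102.9]), 85.3), (array([ 484.4, -200.2]), array([ 76.4, 102.1]), 85.3), (array([ 483.8, -199.1]), array([ 75.8, 101.3]), 85.3)]
w1 white [341.7 189.1] [(array([ 484.1, -203.3]), array([ 74.3, 100.7]), 85.4), (array([ 485.1, -201.9]), array([72.1, 97.8]), 85.4), (array([ 486.1, -200.4]), array([70., 95.]), 85.4), (array([ 487.1, -199. ]), array([67.9, 92.1]), 85.4)]
or (array([506.3, -26.5]), array([110.7,  80.3]), 46.5)
```

View pics/w1c.png

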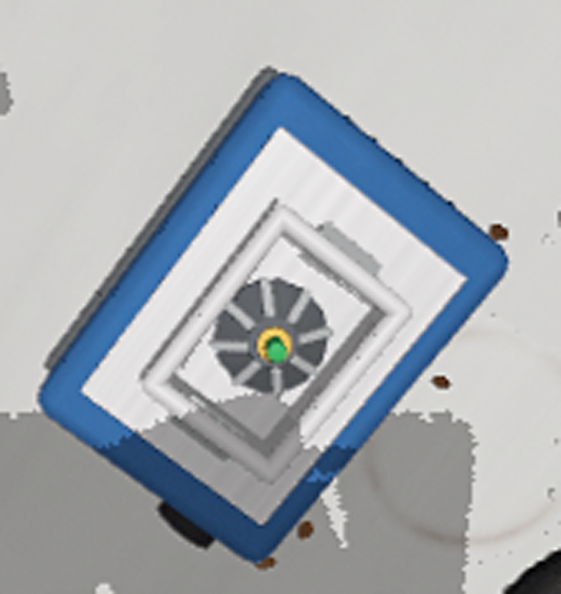

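Pin top is at z≈104, so the rim is near 100 at (485.5,-202), and the axis is at -4.6°. Now to the small guard.

step_arm(increments=[0.258,-0.243,0.06,0,0,0.258,-0.243,0.06,0,0,0.258,-0.243,0.06,0,0,0.258,-0.243,0.06,0,0,0.258,-0.243,0.06,0,0,0.258,-0.243,0.06,0,0,0.258,-0.243,0.06,0,0,0.258,-0.243,0.06,0,0,0.258,-0.243,0.06,0,0,0.258,-0.243,0.06,0,0,0.258,-0.243,0.06,0,0,0.258,-0.243,0.06,0,0,0.258,-0.243,0.06,0,0,0.258,-0.243,0.06,0,0])

```text
time: 2.78
tool_pos: [538.7, 148.0, 170.7]
tcp_rot: [[0.839, 0.545, 0.0], [0.545, -0.839, -0.0], [0.0, 0.0, -1.0]]
wrist_force: [0.1, -0.4, -0.5]
finger_gap: 92.7
finger_force: 0.0
```

Run:
```python
from h import *
im=shot('wrist','w2');s=robot.state();print(s['time'],np.round(s['tool_pos'],1),np.round(s['tcp_rot'],4).tolist())
for c in blobs(orange(im),500):print('or',rect(im,c,24),c.reshape(-1,2).mean(0),c.reshape(-1,2).max(0))
```

```text
2.8333 [538.7 148.1 170.7] [[0.8386, 0.5447, 0.0005], [0.5447, -0.8386, 0.0001], [0.0004, 0.0002, -1.0]]
or (array([492.4,   4.1]), array([76. , 24.5]), 56.6) [409.71052632 320.05263158] [430 346]
or (array([556.1, -14.7]), array([71.5, 25.9]), 85.6) [456.01526718 285.66412214] [476 312]
or (array([540.4, 150.6]), array([82.7, 57.7]), 32.6) [318.04014599 210.70437956] [348 252]
```

View pics/w2.png

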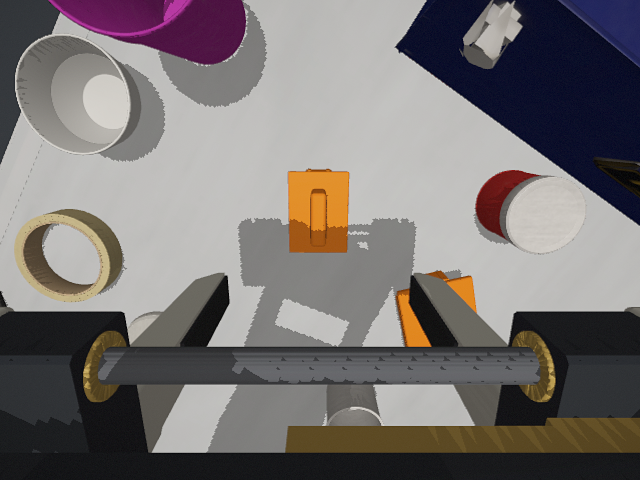

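The small guard is square between the fingers, plate at (288–349,171–252) in the image, with the rib along tool x. Descend and close.

step_arm(increments=[0.0015,-0.001,0.1,0.3,0,0.0015,-0.001,0.1,0.3,0,0.0015,-0.001,0.1,0.3,0,0.0015,-0.001,0.1,0.3,0,0.0015,-0.001,0.125,0.3,0.5,0.0015,-0.001,0.143,0.3,0.6,0.0015,-0.001,0.143,0.3,0.7,0.0015,-0.001,0.143,0.3,0.8,0.0015,-0.001,0.143,0.3,0.84,0.0015,-0.001,0.143,0.3,0.88,0.0015,-0.001,0.143,0.3,1,0.0015,-0.001,0.143,0.3,1,0.0015,-0.001,0.143,0.3,1,0.0015,-0.001,0.143,0.3,1,0.0015,-0.001,0.143,0.3,1,0.0015,-0.001,0.143,0.3,1], newtons=45)

```text
time: 4.17
tool_pos: [539.3, 150.8, 27.4]
tcp_rot: [[0.841, 0.542, -0.0], [0.542, -0.841, -0.0], [-0.0, -0.0, -1.0]]
wrist_force: [-0.1, 1.3, -0.8]
finger_gap: 17.4
finger_force: 0.0
```

step_arm(increments=[0,0,0,0,1,0,0,0,0,1,0,0,0,0,1,0,0,0,0,1,0,0,0,0,1,0,0,0,0,1], newtons=45)

```text
time: 4.67
tool_pos: [539.4, 150.8, 27.3]
tcp_rot: [[0.841, 0.542, -0.0], [0.542, -0.841, -0.0], [-0.0, 0.0, -1.0]]
wrist_force: [-0.6, -1.2, 0.1]
finger_gap: 12.9
finger_force: 45.0
```

step_arm(increments=[0,0,-0.03,0,1,0,0,-0.06,0,1,0,0,-0.1,0,1,0,0,-0.14,0,1,0,0,-0.163,0,1,-0.03,0.034,-0.163,5,1,-0.06,0.068,-0.163,10,1,-0.09,0.102,-0.163,15,1,-0.12,0.136,-0.163,20,1,-0.15,0.17,-0.163,25,1,-0.18,0.204,-0.163,30,1,-0.21,0.238,-0.163,34,1,-0.2365,0.2675,-0.163,37.4,1,-0.2365,0.2675,-0.163,37.4,1,-0.2365,0.2675,-0.163,37.4,1,-0.2365,0.2675,-0.163,37.4,1,-0.2365,0.2675,-0.163,37.4,1,-0.2365,0.2675,-0.163,37.4,1])

```text
time: 6.17
tool_pos: [485.5, -201.0, 190.2]
tcp_rot: [[0.997, -0.079, -0.0], [-0.079, -0.997, 0.0], [-0.0, -0.0, -1.0]]
wrist_force: [-0.1, -0.0, -2.3]
finger_gap: 13.0
finger_force: 45.0
```

Run:
```python
from h import *
im=shot('wrist','w3');s=robot.state();print(s['time'],np.round(s['tool_pos'],1),np.round(s['tcp_rot'],4).tolist(),s['wrist_force'])
```

```text
6.2167 [ 485.6 -201.   190.3] [[0.9969, -0.0788, -0.0002], [-0.0788, -0.9969, 0.0003], [-0.0002, -0.0002, -1.0]] [-0.4003655  -0.58456579 -1.79851446]
```

View pics/w3.png

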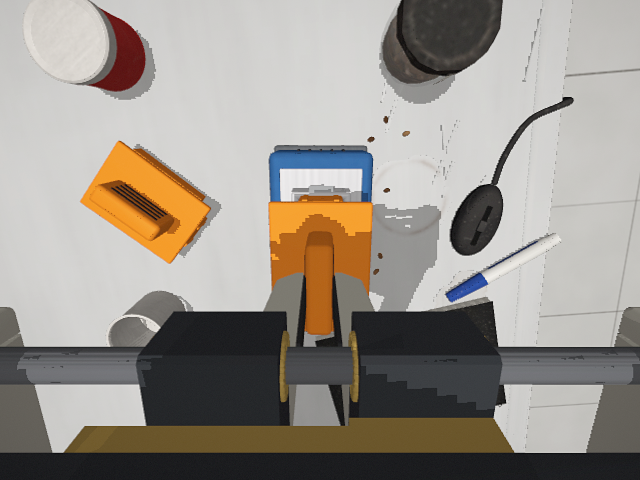

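The guard hangs square in the fingers, plate front edge at row 202, columns 269–372. The body's front and sides show behind it. Measure both in the tool frame.

```bash
cat >> h.py <<'E'
def tool(P,s):
    return np.array(s['tcp_rot']).T@(np.asarray(P)-np.array(s['tool_pos']))
def rows(m,rs): 
    o=[]
    for r in rs:
        x=np.nonzero(m[r])[0]; o.append((r,x.min(),x.max()+1))
    return o
E
python3 - <<'E'
from h import *
im=load('w3');s=robot.state();m=orange(im);m[:,:240]=0;m[:,400:]=0
zt=s['tool_pos'][2]-27.3+24
for r,a,b in rows(m,range(206,268,12)):
    A=tool(plane(im,(a-.5,r),zt),s);B=tool(plane(im,(b-.5,r),zt),s);print('plate',r,a,b,A.round(1)[:2],B.round(1)[:2],'mid',((A+B)/2)[1].round(2),'w',(B-A)[1].round(1))
cols=range(275,370,15);print('front x',[tool(plane(im,(c,np.nonzero(m[:,c])[0].min()-.5),zt),s)[0].round(2) for c in cols])
hsv=cv2.cvtColor(im['color'],cv2.COLOR_RGB2HSV);b=cv2.inRange(hsv,(98,130,60),(118,255,255));b[:,:240]=0;b[:,400:]=0;b[:140]=0;b[210:]=0
for r in(165,175,185,195):
    x=np.nonzero(b[r])[0]; g=np.where(np.diff(x)>20)[0]
    P=[tool(plane(im,(c,r),73),s) for c in(x.min()-.5,x[g[0]]+.5 if len(g) else np.nan,x[g[0]+1]-.5 if len(g) else np.nan,x.max()+.5)];print('body',r,x.min(),x.max(),[p[1].round(1) for p in P],'outer mid',((P[0]+P[3])/2)[1].round(2),'inner mid',((P[1]+P[2])/2)[1].round(2))
print('body front x@73',[tool(plane(im,(c,np.nonzero(b[:,c])[0].min()-.5),73),s)[0].round(1) for c in(290,320,350)], 'white front x',[tool(plane(im,(c,np.nonzero(b[:,c])[0].max()+.5),73),s)[0].round(1) for c in(290,)])
w1=load('w1')
for z in(98,100,104,106):print('pin w1',z,plane(w1,(343.3,195.5),z).round(1))
K=[(283,205),(411,312),(272,482),(143,380)]
P=np.array([plane(w1,(x/3.3+260,y/3.3+90),99) for x,y in K]);print('collar corners mid',P.mean(0).round(1),[np.linalg.norm(P[i]-P[(i+1)%4]).round(1) for i in range(4)])
E
```

```text
plate 206 269 373 [ 37.4 -28.4] [37.3 29.5] mid 0.58 w 57.9
plate 218 269 372 [ 30.5 -28.6] [30.5 29.2] mid 0.3 w 57.9
plate 230 270 372 [ 23.5 -28.4] [23.5 29.5] mid 0.58 w 57.9
plate 242 270 371 [ 16.4 -28.6] [16.3 29.3] mid 0.3 w 57.9
plate 254 271 371 [  9.1 -28.4] [ 9.1 29.5] mid 0.59 w 57.9
plate 266 271 370 [  1.7 -28.6] [ 1.6 29.3] mid 0.31 w 57.9
front x [np.float64(39.93), np.float64(39.92), np.float64(43.83), np.float64(43.27), np.float64(43.82), np.float64(39.89), np.float64(39.89)]
body 165 270 372 [np.float64(-42.6), np.float64(nan), np.float64(nan), np.float64(45.8)] outer mid 1.63 inner mid nan
body 175 270 371 [np.float64(-42.9), np.float64(-34.3), np.float64(37.5), np.float64(45.3)] outer mid 1.2 inner mid 1.64
body 185 271 371 [np.float64(-42.4), np.float64(-34.5), np.float64(36.9), np.float64(45.7)] outer mid 1.65 inner mid 1.21
body 195 271 370 [np.float64(-42.7), np.float64(-34.8), np.float64(37.2), np.float64(45.1)] outer mid 1.22 inner mid 1.21
body front x@73 [np.float64(62.8), np.float64(62.0), np.float64(62.8)] white front x [np.float64(47.8)]
pin w1 98 [ 484.6 -202.8   98. ]
pin w1 100 [ 484.8 -202.5  100. ]
pin w1 104 [ 485.2 -201.9  104. ]
pin w1 106 [ 485.4 -201.6  106. ]
collar corners mid [ 485.1 -202.9   99. ] [np.float64(46.1), np.float64(61.6), np.float64(47.4), np.float64(61.3)]
```

step_arm(increments=[0.0006,0.001,-0.0,0.1,1,0.0006,0.001,0.03,0.1,1,0.0006,0.001,0.05,0.1,1,0.0006,0.001,0.05,0.1,1,0.0006,0.001,0.05,0.1,1,0.0006,0.001,0.05,0.1,1])

```text
time: 6.72
tool_pos: [486.7, -203.2, 141.5]
tcp_rot: [[0.997, -0.082, 0.001], [-0.082, -0.997, -0.001], [0.001, 0.001, -1.0]]
wrist_force: [-0.3, 0.4, -1.4]
finger_gap: 13.0
finger_force: 45.0
```

Run:
```python
from h import *
im=shot('wrist','w4');s=robot.state();print(s['time'],np.round(s['tool_pos'],1),np.round(s['wrist_force'],1))
cam=tool(-im['R'].T@im['t'],s);print('cam in tool',cam.round(1))
m=orange(im);m[:,:240]=0;m[:,400:]=0;zt=s['tool_pos'][2]-3.3
M=[];
for r,a,b in rows(m,range(206,268,3)): M.append(((tool(plane(im,(a-.5,r),zt),s)+tool(plane(im,(b-.5,r),zt),s))/2)[1])
print('plate mid y',np.mean(M).round(2),'front x',tool(plane(im,(278,np.nonzero(m[:,278])[0].min()-.5),zt),s)[0].round(2),tool(plane(im,(365,np.nonzero(m[:,365])[0].min()-.5),zt),s)[0].round(2))
hsv=cv2.cvtColor(im['color'],cv2.COLOR_RGB2HSV);b=cv2.inRange(hsv,(98,130,60),(118,255,255));b[:,:200]=0;b[:,440:]=0;b[:120]=0;b[205:]=0
for z in(66,70,75):
  O=[];I=[];W=[];WI=[]
  for r in range(165,198,2):
    x=np.nonzero(b[r])[0];g=np.where(np.diff(x)>20)[0]
    P=[tool(plane(im,(c,r),z),s)[1] for c in(x.min()-.5,x.max()+.5)];O.append(sum(P)/2);W.append(P[1]-P[0])
    if len(g): P=[tool(plane(im,(c,r),z),s)[1] for c in(x[g[0]]+.5,x[g[0]+1]-.5)];I.append(sum(P)/2);WI.append(P[1]-P[0])
  print(z,'y outer',np.mean(O).round(2),np.mean(W).round(1),'inner',np.mean(I).round(2),np.mean(WI).round(1),'front x',[tool(plane(im,(c,np.nonzero(b[:,c])[0].min()-.5),z),s)[0].round(1) for c in(285,300,345,360)])
cv2.imwrite('pics/w4c.png',cv2.resize(im['color'][110:290,220:430],None,fx=3,fy=3)[:,:,::-1])
```

```text
6.7667 [ 486.8 -203.4  141.8] [-0.5 -0.3 -1. ]
cam in tool [  76.7   -0.7 -189. ]
plate mid y 0.16 front x 39.92 39.9
66 y outer -1.22 90.5 inner -1.25 74.0 front x [np.float64(61.1), np.float64(61.1), np.float64(59.6), np.float64(61.1)]
70 y outer -1.21 89.2 inner -1.25 72.9 front x [np.float64(61.3), np.float64(61.3), np.float64(59.9), np.float64(61.3)]
75 y outer -1.2 87.5 inner -1.24 71.5 front x [np.float64(61.6), np.float64(61.6), np.float64(60.2), np.float64(61.6)]
```

View pics/w4c.png

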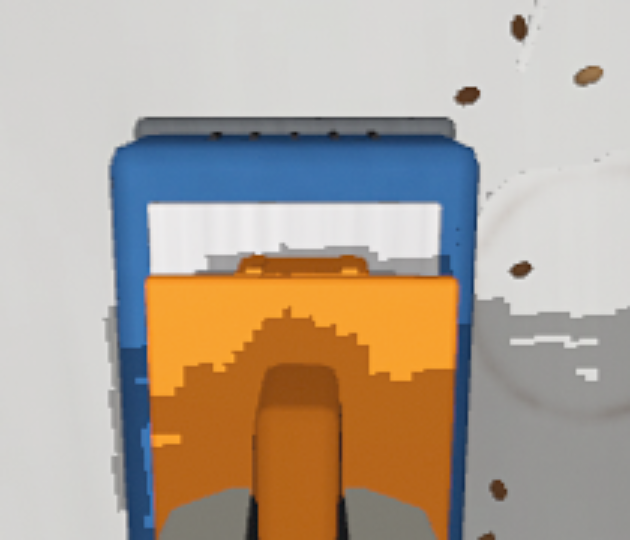

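Relative to the plate, the body lies 1.4 mm to tool -y and is level in x. The crop shows the plate square over the body, clip arm at the front. Correct and settle.

step_arm(increments=[-0.0003,-0.0014,0,0,1,-0.0003,-0.0014,0,0,1,-0.0003,-0.0014,0.004,0,1,-0.0003,-0.0014,0.008,0,1,-0.0003,-0.0014,0.008,0,1,-0.0003,-0.0014,0.008,0,1,-0.0003,-0.0014,0.008,0,1,-0.0003,-0.0014,0.008,0,1], newtons=55)

```text
time: 7.43
tool_pos: [485.8, -201.8, 132.4]
tcp_rot: [[0.997, -0.082, 0.0], [-0.082, -0.997, -0.0], [0.0, 0.0, -1.0]]
wrist_force: [0.3, 0.4, -1.6]
finger_gap: 12.7
finger_force: 55.0
```

```bash
cat > rel.py <<'E'
from h import *
import sys
im=shot('wrist',sys.argv[1]);s=robot.state();print(s['time'],np.round(s['tool_pos'],1),np.round(s['wrist_force'],1))
m=orange(im);m[:,:240]=0;m[:,400:]=0;zt=s['tool_pos'][2]-3.3
M=[((tool(plane(im,(a-.5,r),zt),s)+tool(plane(im,(b-.5,r),zt),s))/2)[1] for r,a,b in rows(m,range(206,268,3))]
print('plate y',np.mean(M).round(2),'front',[tool(plane(im,(c,np.nonzero(m[:,c])[0].min()-.5),zt),s)[0].round(2) for c in(278,365)])
hsv=cv2.cvtColor(im['color'],cv2.COLOR_RGB2HSV);b=cv2.inRange(hsv,(98,130,60),(118,255,255));b[:,:200]=0;b[:,440:]=0;b[:120]=0;b[205:]=0
O=[]
for r in range(165,198,2):
    x=np.nonzero(b[r])[0];O.append(sum(tool(plane(im,(c,r),68),s)[1] for c in(x.min()-.5,x.max()+.5))/2)
print('body y',np.mean(O).round(2),'front-21.5',[(tool(plane(im,(c,np.nonzero(b[:,c])[0].min()-.5),68),s)[0]-21.5).round(2) for c in(285,300,360)])
E
python3 rel.py w5
```

```text
7.4833 [ 485.8 -201.8  132.4] [-0.5  0.1 -0.7]
plate y 0.31 front [np.float64(39.98), np.float64(39.95)]
body y 0.32 front-21.5 [np.float64(41.06), np.float64(41.05), np.float64(41.03)]
```

Aligned in y; x wants 0.5–1 mm. Shift 0.6 and go down slowly with the force watched.

step_arm(increments=[0.0006,0,0.0,0,1,0.0006,0,0.001,0,1,0.0006,0,0.002,0,1,0.0006,0,0.003,0,1,0.0006,0,0.004,0,1,0.0006,0,0.005,0,1,0.0006,0,0.006,0,1,0.0006,0,0.006,0,1,0.0006,0,0.006,0,1])

```text
time: 8.23
tool_pos: [486.3, -201.8, 126.2]
tcp_rot: [[0.997, -0.082, -0.0], [-0.082, -0.997, 0.0], [-0.0, -0.0, -1.0]]
wrist_force: [0.8, 0.7, -1.3]
finger_gap: 12.9
finger_force: 55.0
```

step_arm(increments=[0,0,0.001,0,1,0,0,0.002,0,1,0,0,0.003,0,1,0,0,0.003,0,1])

```text
time: 8.57
tool_pos: [486.3, -201.7, 123.1]
tcp_rot: [[0.997, -0.082, -0.0], [-0.082, -0.997, 0.0], [-0.0, -0.0, -1.0]]
wrist_force: [0.3, 0.5, -1.3]
finger_gap: 12.8
finger_force: 55.0
```

step_arm(increments=[0,0,0.001,0,1,0,0,0.002,0,1,0,0,0.003,0,1,0,0,0.003,0,1])

```text
time: 8.9
tool_pos: [486.3, -201.8, 120.1]
tcp_rot: [[0.997, -0.082, -0.0], [-0.082, -0.997, 0.0], [-0.0, -0.0, -1.0]]
wrist_force: [-0.1, -0.2, -1.4]
finger_gap: 13.1
finger_force: 55.0
```

step_arm(increments=[0,0,0.001,0,1,0,0,0.002,0,1,0,0,0.002,0,1])

```text
time: 9.15
tool_pos: [486.5, -201.9, 118.5]
tcp_rot: [[0.997, -0.082, 0.0], [-0.082, -0.997, -0.0], [0.0, 0.0, -1.0]]
wrist_force: [-0.6, -0.7, 3.3]
finger_gap: 13.1
finger_force: 55.0
```

step_arm(increments=[0,0,0.001,0,1,0,0,0.002,0,1,0,0,0.002,0,1])

```text
time: 9.4
tool_pos: [486.8, -202.0, 116.7]
tcp_rot: [[0.997, -0.082, 0.001], [-0.082, -0.997, -0.001], [0.001, 0.0, -1.0]]
wrist_force: [-0.5, 0.2, 6.6]
finger_gap: 13.0
finger_force: 55.0
```

Contact began at TCP≈119.5, and the force is rising gently with hardly any sideways part. That fits the clips on the catches. Continue in small steps, feeling for the click.

step_arm(increments=[0,0,0.0005,0,1,0,0,0.001,0,1,0,0,0.001,0,1])

```text
time: 9.65
tool_pos: [486.9, -202.1, 116.0]
tcp_rot: [[0.997, -0.082, 0.001], [-0.082, -0.997, -0.001], [0.001, 0.001, -1.0]]
wrist_force: [-0.4, 0.2, 6.7]
finger_gap: 12.8
finger_force: 55.0
```

step_arm(increments=[0,0,0.0005,0,1,0,0,0.001,0,1,0,0,0.001,0,1])

```text
time: 9.9
tool_pos: [487.0, -202.1, 115.1]
tcp_rot: [[0.997, -0.082, 0.002], [-0.082, -0.997, -0.001], [0.002, 0.001, -1.0]]
wrist_force: [-0.9, 0.4, 9.5]
finger_gap: 12.6
finger_force: 55.0
```

```bash
python3 rel.py w6
python3 - <<'E'
from h import *
s=robot.state();print(np.round(s['moment'],2),np.round(s['wrist_force'],1),np.round(s['joint_torque'],1))
im=shot('side','s6');cv2.imwrite('pics/s6c.png',cv2.resize(im['color'][180:340,190:350],None,fx=3.7,fy=3.7,interpolation=cv2.INTER_CUBIC)[:,:,::-1])
w=load('w6');cv2.imwrite('pics/x.png',np.hstack([cv2.resize(im['color'][190:330,195:330],(400,415)),cv2.resize(w['color'][110:270,240:400],(400,415))])[:,:,::-1])
E
```

```text
9.95 [ 487.  -202.2  115.2] [-1.6  0.3  8.2]
plate y 0.23 front [np.float64(39.44), np.float64(39.4)]
body y 0.01 front-21.5 [np.float64(39.48), np.float64(39.47), np.float64(40.09)]
[0.07 0.22 0.03] [-1.6  0.3  8.2] [  0.  -44.9 -22.4   0.1  -0.4   0. ]
```

View pics/x.png

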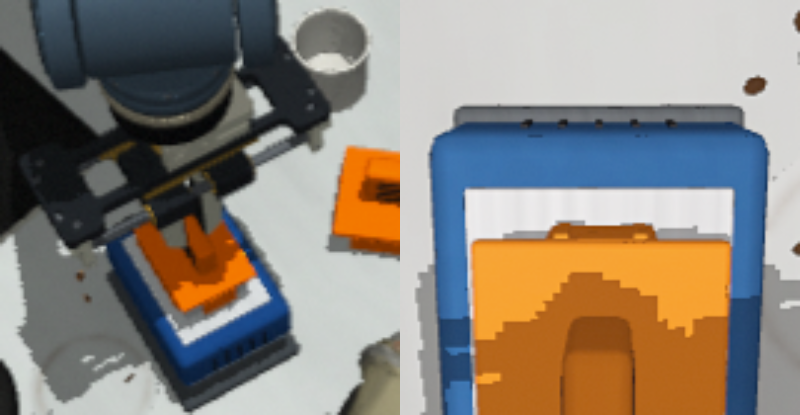

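The left half (side view) shows the guard level over the collar. The right half (wrist view) shows the plate and body aligned within 0.2 mm. The arm has yielded 0.7 mm to +x under load, so I take that back and press on.

step_arm(increments=[-0.0006,0,0.0005,0,1,-0.0006,0,0.001,0,1,-0.0006,0,0.001,0,1], newtons=60)

```text
time: 10.25
tool_pos: [486.6, -202.2, 114.4]
tcp_rot: [[0.997, -0.082, 0.002], [-0.082, -0.997, -0.001], [0.002, 0.001, -1.0]]
wrist_force: [-0.8, -0.4, 10.3]
finger_gap: 12.4
finger_force: 60.0
```

step_arm(increments=[-0.0002,0,0.0005,0,1,-0.0002,0,0.001,0,1,-0.0002,0,0.001,0,1])

```text
time: 10.5
tool_pos: [486.6, -202.2, 113.5]
tcp_rot: [[0.997, -0.082, 0.003], [-0.082, -0.997, -0.001], [0.003, 0.001, -1.0]]
wrist_force: [-0.0, -0.1, 11.6]
finger_gap: 12.6
finger_force: 60.0
```

```bash
python3 rel.py w7
python3 - <<'E'
from h import *
for f in('w5','w6','w7'):
    im=load(f);m=orange(im);m[:,:240]=0;m[:,400:]=0
    print(f,'plate px width',np.mean([b-a for r,a,b in rows(m,range(206,268,2))]).round(2), 'front row',[int(np.nonzero(m[:,c])[0].min()) for c in(276,285,355,366)])
    hsv=cv2.cvtColor(im['color'],cv2.COLOR_RGB2HSV);b=cv2.inRange(hsv,(98,130,60),(118,255,255));b[:,:200]=0;b[:,440:]=0;b[:120]=0;b[205:]=0
    print('body px width',np.mean([np.ptp(np.nonzero(b[r])[0])+1 for r in range(165,198,2)]).round(2))
s=robot.state();print(np.round(s['moment'],2))
E
```

```text
10.55 [ 486.6 -202.3  113.5] [-0.   0.5 11.2]
plate y 0.22 front [np.float64(39.94), np.float64(39.33)]
body y -0.19 front-21.5 [np.float64(40.16), np.float64(40.15), np.float64(40.13)]
w5 plate px width 101.61 front row [202, 202, 202, 202]
body px width 125.18
w6 plate px width 101.06 front row [203, 202, 203, 203]
body px width 133.24
w7 plate px width 101.13 front row [202, 202, 202, 203]
body px width 134.0
[0.14 0.16 0.03]
```

Guard hasn't slipped in the grip and the body has sunk about 2.6 mm, so the clips are riding up the catches. Go on.

step_arm(increments=[0,0.0002,0.0005,0,1,0,0.0002,0.0008,0,1,0,0.0002,0.0008,0,1])

```text
time: 10.8
tool_pos: [485.5, -201.9, 111.2]
tcp_rot: [[0.997, -0.082, 0.0], [-0.082, -0.997, -0.0], [0.0, 0.0, -1.0]]
wrist_force: [1.3, -0.8, -2.8]
finger_gap: 12.5
finger_force: 60.0
```

Click: the force dropped from 12 to nothing. Now seat it down to the rim.

step_arm(increments=[0,0,0.0005,0,1,0,0,0.001,0,1,0,0,0.001,0,1])

```text
time: 11.05
tool_pos: [485.5, -202.0, 110.5]
tcp_rot: [[0.997, -0.082, -0.0], [-0.082, -0.997, 0.0], [-0.0, -0.0, -1.0]]
wrist_force: [-0.7, -0.1, 1.4]
finger_gap: 12.9
finger_force: 60.0
```

step_arm(increments=[0,0,0.0005,0,1,0,0,0.001,0,1,0,0,0.001,0,1])

```text
time: 11.3
tool_pos: [485.6, -202.1, 109.7]
tcp_rot: [[0.997, -0.082, 0.0], [-0.082, -0.997, -0.0], [0.0, 0.0, -1.0]]
wrist_force: [-0.9, -0.8, 5.0]
finger_gap: 12.6
finger_force: 60.0
```

Now the slope is the 5 N/mm of the sprung feet, so the guard is on the rim (≈102 mm, as the pin showed). One more firm press to about 10 N, then ease up and release.

step_arm(increments=[0,0,0.0005,0,1,0,0,0.001,0,1,0,0,0.001,0,1])

```text
time: 11.55
tool_pos: [485.7, -202.2, 108.9]
tcp_rot: [[0.997, -0.082, 0.0], [-0.082, -0.997, -0.0], [0.0, 0.0, -1.0]]
wrist_force: [-1.8, -1.8, 6.6]
finger_gap: 12.6
finger_force: 60.0
```

step_arm(increments=[0,0,-0.001,0,1,0,0,-0.002,0,1,0,0,-0.003,0,1,0,0,-0.003,0,1])

```text
time: 11.88
tool_pos: [485.5, -201.8, 111.2]
tcp_rot: [[0.997, -0.082, -0.0], [-0.082, -0.997, 0.0], [-0.0, -0.0, -1.0]]
wrist_force: [0.8, -0.7, -2.5]
finger_gap: 12.8
finger_force: 60.0
```

step_arm(increments=[0,0,0.001,0,1,0,0,0.001,0,1,0,0,0.001,0,0.7,0,0,0.001,0,0.6,0,0,0.001,0,0.5,0,0,0.001,0,0.5,0,0,0.001,0,0.5,0,0,0.001,0,0.5,0,0,0.001,0,0.5,0,0,-0.02,0,0.5,0,0,-0.05,0,0.5,0,0,-0.09,0,0.5,-0.05,0,-0.12,0,0.5,-0.09,0,-0.12,0,0.5,-0.12,0,-0.12,0,0.5,-0.12,0,-0.12,0,0.5,-0.12,0,-0.12,0,0.5])

```text
time: 13.3
tool_pos: [364.9, -192.1, 232.2]
tcp_rot: [[0.997, -0.083, 0.001], [-0.083, -0.997, -0.001], [0.001, 0.001, -1.0]]
wrist_force: [1.1, -0.0, 0.3]
finger_gap: 46.8
finger_force: 0.0
```

Run:
```python
from h import *
w=shot('wrist','w8');im=shot('side','s8');t=shot('top','t8');s=robot.state();print(s['time'],np.round(s['tool_pos'],1),s['finger_gap'])
for n,i in(('w',w),('s',im),('t',t)):
    for c in blobs(orange(i)): print(n,c.reshape(-1,2).mean(0).round(),rect(i,c,107))
cv2.imwrite('pics/x8.png',np.hstack([cv2.resize(im['color'][200:340,200:340],(400,400)),cv2.resize(w['color'],(533,400))[:,66:466]])[:,:,::-1])
```

```text
13.45 [ 366.9 -192.4  231.6] 46.47522184315545
w [319.  75.] (array([ 484.2, -202.1]), array([57.5, 81.4]), 85.3)
w [148.  80.] (array([492.2, -62.6]), array([92.9, 62.6]), 46.5)
s [260. 275.] (array([ 489. , -202.3]), array([60.5, 90.1]), 85.4)
s [333. 259.] (array([541.8, -55.7]), array([100.9,  81.7]), 46.7)
t [387. 260.] (array([ 483.9, -201.3]), array([57.4, 80.7]), 85.3)
t [303. 252.] (array([500.6, -29.2]), array([99.1, 69.6]), 46.0)
```

View pics/x8.png

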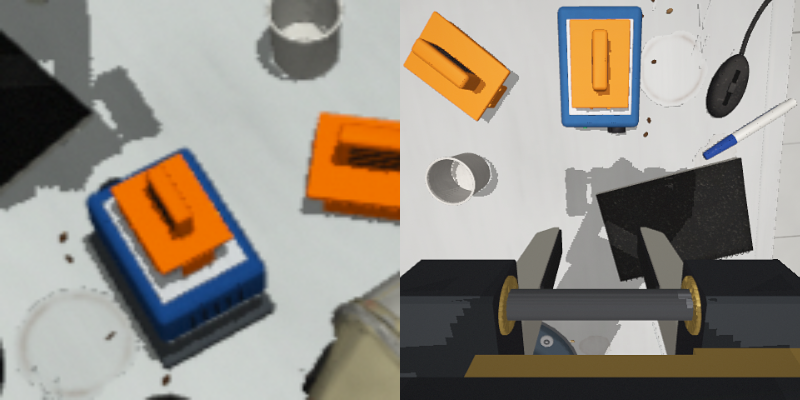

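The guard sits level on the grinder at -4.7°. Its outline at z=107 measures 80.7 x 57.4 mm, as it should when home, and the bystanders are in place. Handing in.

```bash
python3 -c "
from bench import robot
print(robot.close_job())"
```

```text
the job is handed in; nothing more can be done
None
```

I handed the job in after about 13.5 s with the smaller orange guard on the grinder's collar, released and sitting level; the clips let go with a clear click at about 13 N, the later press stayed near 8 N, and the tin, jar and cup were never touched.

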